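# Shut the incubator chambers and set the purge

## Task

Close both chamber lids of the benchtop incubator: press each one down near its front edge until its catch snaps in and the lid is fully home, then bear on it with a firm push of 15 to 25 N against its stop to confirm it, without slamming or forcing it. Once both are shut, turn the purge dial on the sloping front panel three clicks clockwise from its bottom stop and let go of it. Leave the dishes, the bottle and the tube rack where they stand.

Things in the scene. Friction and masses are not known exactly. Their poses are not given: they have to be found in the camera images.
- incubator: White benchtop incubator, fixed, 290 deep (x) x 360 wide (y) x 188 mm high. Origin: on the bench, mid-width, 155 mm behind its front; z up; its front (-x) faces the robot, +y is left. Two lids side by side; in front of them a flat fascia slopes to the robot, its normal leaning 26 deg from vertical towards -x, from x -155, z 120 mm to x -55, z 168 mm; display on its left, purge dial on its right.
- left_lid (a joint): Opening angle of the left lid (rad): 0 = fully home, up to 1.2; starts ajar. White with a dark window, 165 deep x 164 wide x 18 mm, hinged at the rear along a line at x 115, z 175 mm of the incubator (lid centre at y 88, top face 13 mm above the line when shut); a 16 mm finger lip at mid front edge. Stiff hinge: it stays at any angle and moves with 1 to 4 N until its catch (see the press point).
- right_lid (a joint): The same for the right lid (its centre at y -88 mm of the incubator).
- left_lid_press (a point): Point on the left lid's top face, on its middle line, 20 mm behind the front edge, 145 mm from the hinge line; 188 mm above the bench when home. Below it a spring catch resists from about 0.05 rad (front edge 8 mm proud) with 12 to 15 N of downward push, gives way by 0.02 rad and draws the lid home onto a firm stop (1 mm give at 30 N). Short of that it stays proud. Over 50 N is forcing it.
- right_lid_press (a point): The same point on the right lid, with the same catch.
- purge_dial (a joint): Angle of the purge dial (rad): 0 = bottom stop, where it starts; grows clockwise seen facing the fascia. Ten click positions 30 deg (0.5236 rad) apart. Each takes about 0.1 N m to leave; past halfway the dial is drawn into the next one.
- dial_grip (a point): On the dial's axis, mid-height of its grip bar, 22.5 mm out from the fascia; z = axis, out of the fascia; x and y turn with the dial. Black dial: round skirt 60 mm across, 11 mm thick, and on it a grip bar 60 long x 16 wide, 11 to 34 mm out from the fascia. The bar lies along (-0.707, 0.707, 0) of this point; its white pointer is at that end, at the start towards half past seven.
- dish_stack: Bystander: stack of three clear culture dishes, 90 mm round, 49 mm high; origin under its centre.
- media_bottle: Bystander: glass bottle, 54 mm round, 115 mm high; origin under its centre.
- tube_rack: Bystander: white tube rack 75 x 160 mm with capped tubes, 98 mm high; origin under its centre.

How it is judged:
On the way, in this order (a step that is already met when the one before it is completed fails the run):
1. one lid, whichever comes first, is fully home and is confirmed with a push of more than 8 N (((value of joint left_lid below 0.009 rad and contact force between any of the fingers, the arm and left_lid above 8 N) or (value of joint right_lid below 0.009 rad and contact force between any of the fingers, the arm and right_lid above 8 N))), for 0.03 s.
2. both lids are fully home and the last one is confirmed with a push of more than 8 N (value of joint each of left_lid, right_lid below 0.009 rad and (contact force between any of the fingers, the arm and left_lid above 8 N or contact force between any of the fingers, the arm and right_lid above 8 N)), for 0.03 s.
3. then the purge dial stands three clicks clockwise of its bottom stop (value of joint purge_dial between 1.45 and 1.69 rad), for 0.2 s.
At the end, for the whole second after the job is handed in: Both lids are within 0.009 rad (about 1.5 mm at the front edge) of fully home, and the purge dial rests at its third click, 1.571 rad within 0.12 (all of step 3 and value of joint each of left_lid, right_lid below 0.009 rad); the robot touches nothing.
It fails at once if a lid is slammed or forced: more than 50 N on it (contact force between any of the fingers, the arm and left_lid above 50 N or contact force between any of the fingers, the arm and right_lid above 50 N).
It fails at once if the purge dial is turned before both lids are home (value of joint purge_dial above 0.3 rad and value of joint any of left_lid, right_lid above 0.03 rad).
It fails at once if a bystander is moved by more than 20 mm or tipped (distance of any of dish_stack, media_bottle, tube_rack from where it was at the start of the episode above 0.02 m or angle between any of dish_stack, media_bottle, tube_rack's own z axis and vertical above 0.3 rad).
It also fails if it takes over 58 s, if anything falls off the work surface, if the arm or the gripper's body presses on something with over 40 N, if the wrist force passes 120 N, or if a joint passes its speed limit or range.

## Robot

A 6-joint arm with a two-finger parallel gripper is mounted at the origin on the work surface. World frame = base frame: x ahead of the robot, y to its left, z up, the work surface at z = 0. Lengths are in m, angles in rad, forces in N, time in s.
With the tool pointing down it reaches from about 0.4 to 0.825 m from the base axis. Payload 7 kg.
Tool frame: the origin (TCP) lies on the centre line of the jaws, within the pads' length; the fingertips stand 11 mm ahead of it and the grasp point (between the pads) lies 8 mm behind it; z points along the fingers, y is the direction in which the jaws open and shut (so a half turn about z gives the same grasp; the last joint's range is limited). The gripper opens to 88 mm and grips with 3 to 60 N. Pads are 19 mm wide; open, the fingers measure 130 mm over their backs; the gripper's body (78 mm by 193 mm) begins 47 mm behind the grasp point.
Start: joints at [-0.929, 0.359, 0.012, 0, -1.224, -0.288], TCP at [0.234, -0.633, 0.213] pointing down, gripper open.
Joint ranges: [-3.07, 3.07], [-1.43, 2.12], [-1.02, 1.25], [-3.03, 1.67], [-3.05, -0], [-3.03, 3.03]. Speed limits (rad/s): [2.39, 2.39, 3.01, 3.14, 3.14, 3.14].

## Interface

Orientations are given as [roll, pitch, yaw] about the fixed x, y, z axes, in that order (R = Rz(yaw) Ry(pitch) Rx(roll)).
In Python, from station import * gives the robot as it stands.
- The arm moves only by the tool play_rows, never from a script. Its argument "targets" is a list of rows, each a list of 7 numbers: the turn, a rotation vector about the world's x, y, z in rad, then the shift along the world's x, y, z in m, then the opening, from 0 (shut) to 1 (fully open). A call has 1 to 12 rows; each row shifts and turns the pose as measured when the row begins; what a row does not reach is not made up. A row lasts 1/8 s, in which the tool goes at most 62.5 mm and 10.7 degrees, less where a joint would pass 70% of its speed; a pose out of reach is approached as far as the arm can. A call is refused whole if a number of a shift passes 0.0625 or a number of a turn 0.188, either way. A call with a gripper value outside its range is refused whole. The fingers move at their own pace and stop on an object; "grip_force" is the grip in N (left out, the last holds). Time passes only in rows, so rows that do not move let the fingers close. It gives the time, the measured TCP pose, the force and the opening at its end, in the units of the state.
- get_state(): the state, without advancing time (a new reading comes with each control period).
- grab_frame(name): name is "scene" or "top"; returns (picture, depth): 420x560x3 uint8, blue, green, red; 420x560 float32, m along the optical axis (not along the pixel's ray), 0 where there is no reading.
- camera_params(name): a dict with "camera_matrix" (3x3 intrinsics, pixels), "extrinsics" (4x4, takes a point from world to camera coordinates). Camera axes: x right, y up, looking along -z (the intrinsics and any distortion apply to the point x, -y, -z); pixel columns grow to the right and rows downward; lengths in m; the calibration is good to about 2 mm. A picture is of the moment at which its call begins. camera_params takes no time and is no camera call.
- job_done(): hands the job in, once; it reports no verdict.
The state is a dict: "t": time; "q": joint angles; "qd": joint speeds; "joint_efforts": joint torques, N m; "eef_pos": TCP position; "ee_rot": TCP orientation; "force": force on the tool from outside, world axes, zero at the start; "moment": the same for the moment, N m; "width": finger opening in m.
Only numpy, scipy, OpenCV 4.12 (cv2) and the standard library are available. Lean on these libraries where they do the work, as an engineer would, in place of code of your own. Each camera call takes 0.05 s, during which the arm holds its last target.

## Working session

There is one attempt and no reset: what is moved stays moved. The work goes in short steps, Python scripts to look and compute and a tool call to move; the robot and the scene stay as the last step left them, time stands still between calls to the robot, and variables do not carry over. Pictures are saved under pics/ and viewed, and the job is handed in when it is done.

Besides the shell and the picture viewer there is one more tool, called after "Request:" as name(argument=value, ...), one argument or row to a line, values as JSON. play_rows: Moves the arm, as the interface text tells. Its arguments: {"type":"object","properties":{"targets":{"type":"array","items":{"type":"array","items":{"type":"number"}}},"grip_force":{"type":"number"}},"required":["targets"]}

```bash
mkdir -p pics; ls; python3 - <<'E'
from station import *
import cv2,numpy as np
print(get_state())
for n in("scene","top"):
    p,d=grab_frame(n);cv2.imwrite(f"pics/{n}0.png",p);np.save(f"pics/{n}0.npy",d);c=camera_params(n);print(n,c)
E
```

```text
pics
{'t': 0.0, 'q': array([-9.28904640e-01,  3.59366530e-01,  1.10465508e-02, -3.55062680e-04,
       -1.22411475e+00, -2.88097166e-01]), 'qd': array([-0.00040435, -0.0007841 ,  0.00163272,  0.00054602,  0.00189847,
       -0.00040896]), 'joint_efforts': array([-2.79070860e-03, -5.82718849e+01,  2.93050861e+01,  6.99748546e+00,
        6.72389375e-03, -1.56904480e-04]), 'eef_pos': array([ 0.23364665, -0.63271195,  0.21242964]), 'ee_rot': array([ 3.13992693e+00, -1.45536516e-04, -2.78791893e+00]), 'force': array([-0.55629219, -1.11240976, -1.07660092]), 'moment': array([-0.0030781 , -0.05163196, -0.0294702 ]), 'width': 0.08746988706419122}
scene {'camera_matrix': array([[411.86049033,   0.        , 282.64948931],
       [  0.        , 411.86049033, 208.13011805],
       [  0.        ,   0.        ,   1.        ]]), 'extrinsics': array([[ 0.42371986,  0.90577135,  0.00630448, -0.30368025],
       [-0.78531733,  0.36388529,  0.50086344,  0.41536108],
       [ 0.45137364, -0.2171768 ,  0.86550336, -1.32534083],
       [ 0.        ,  0.        ,  0.        ,  1.        ]])}
top {'camera_matrix': array([[515.70953103,   0.        , 277.02802415],
       [  0.        , 515.70953103, 202.38046488],
       [  0.        ,   0.        ,   1.        ]]), 'extrinsics': array([[-0.02013757, -0.99938557, -0.02868746,  0.0591511 ],
       [ 0.9963333 , -0.02244595,  0.08255992, -0.64599856],
       [-0.0831531 , -0.02691972,  0.99617312, -1.18508536],
       [ 0.        ,  0.        ,  0.        ,  1.        ]])}
```

View pics/scene0.png

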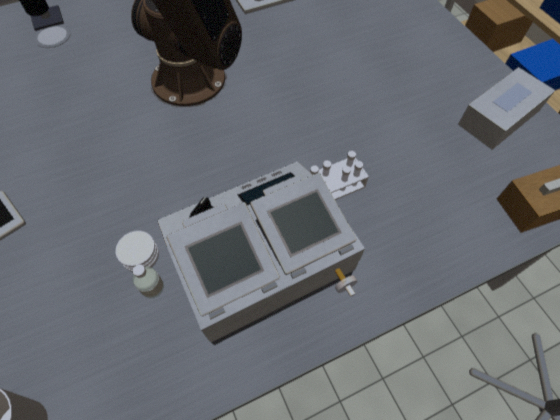

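View pics/top0.png

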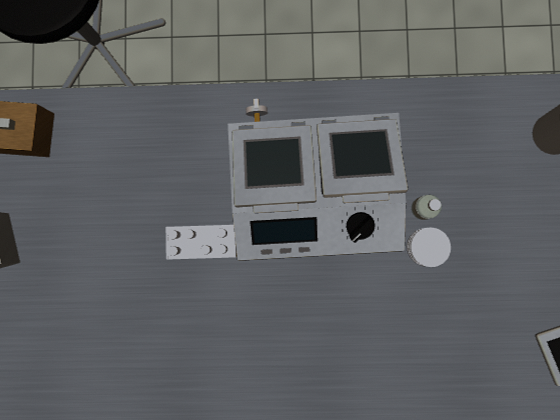

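```bash
cat > h.py <<'E'
from station import *
import cv2,numpy as np
def cloud(n,d):
    c=camera_params(n);K=c["camera_matrix"];E=c["extrinsics"]
    v,u=np.indices(d.shape);X=np.stack([(u-K[0,2])/K[0,0]*d,-(v-K[1,2])/K[1,1]*d,-d],-1)
    return (X-E[:3,3])@E[:3,:3]
E
python3 - <<'E'
from h import *
p=cv2.imread("pics/top0.png");P=cloud("top",np.load("pics/top0.npy"))
cv2.imwrite("pics/topc.png",cv2.resize(p[100:270,155:455],None,fx=2.6,fy=2.6,interpolation=cv2.INTER_CUBIC))
for u,v in[(238,255),(403,247),(240,200),(285,200),(310,200),(325,190),(360,190),(400,187),(240,130),(310,125),(325,123),(390,120),(360,225),(352,240),(300,240),(330,240),(330,220),(430,247),(428,206),(200,240),(275,204),(366,195),(150,300)]:
    print(u,v,P[v,u].round(4))
E
```

```text
238 255 [0.5275 0.1289 0.1251]
403 247 [ 0.5375 -0.2243  0.1231]
240 200 [0.6373 0.1133 0.2217]
285 200 [0.6356 0.0243 0.2178]
310 200 [ 0.6342 -0.025   0.2211]
325 190 [ 0.6513 -0.0538  0.2402]
360 190 [ 0.6494 -0.1208  0.2435]
400 187 [ 0.653  -0.1967  0.2474]
240 130 [0.7848 0.1142 0.1913]
310 125 [ 0.7926 -0.0302  0.1861]
325 123 [ 0.7959 -0.0612  0.1866]
390 120 [ 0.7984 -0.1946  0.1872]
360 225 [ 0.5847 -0.1283  0.1698]
352 240 [ 0.5543 -0.1107  0.1714]
300 240 [ 0.5568 -0.0047  0.1379]
330 240 [ 0.5555 -0.0682  0.1377]
330 220 [ 0.597  -0.0681  0.155 ]
430 247 [ 0.5357 -0.3017  0.0467]
428 206 [ 0.6254 -0.2863  0.1037]
200 240 [0.5624 0.2249 0.0449]
275 204 [0.6284 0.0444 0.2145]
366 195 [ 0.64   -0.1327  0.2383]
150 300 [0.4228 0.3534 0.0014]
```

View pics/topc.png

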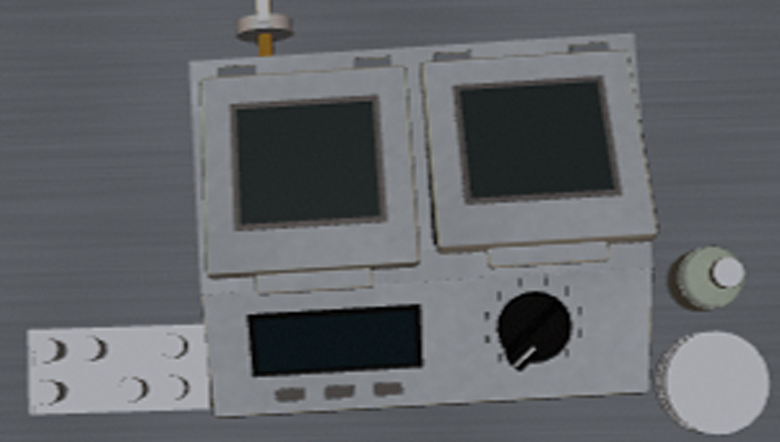

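```bash
cat >> h.py <<'E'
def ray(n,u,v,z):
    c=camera_params(n);K=c["camera_matrix"];E=c["extrinsics"]
    r=np.array([(u-K[0,2])/K[0,0],-(v-K[1,2])/K[1,1],-1])@E[:3,:3]; o=-E[:3,3]@E[:3,:3]
    return o+r*(z-o[2])/r[2]
E
python3 - <<'E'
from h import *
P=cloud("top",np.load("pics/top0.npy"))
f=lambda a,b:(155+(a+.5)/2.6-.5,100+(b+.5)/2.6-.5)
FL=ray("top",*f(217,416),.12);FR=ray("top",*f(648,392),.12)
print(FL,FR,np.linalg.norm(FL-FR)); y=FL-FR; yaw=np.arctan2(-y[0],y[1]);print("yaw",yaw)
for a,b,z in[(190,62,.168),(634,34,.168),(190,62,.175),(634,34,.175)]:print(ray("top",*f(a,b),z))
# fascia plane
m=[]
for (u0,u1,v0,v1) in[(324,336,212,245),(240,248,215,250),(390,400,215,245)]:
    m.append(P[v0:v1,u0:u1].reshape(-1,3))
A=np.vstack(m);c=A.mean(0);U,S,V=np.linalg.svd(A-c);n=V[2]*np.sign(V[2][2]);print("fascia n",n,"tilt",np.degrees(np.arccos(n[2])),"yaw",np.arctan2(-n[1],-n[0]),"res",S[2]/len(A)**.5)
mid=(FL+FR)/2;mid[2]=0
yaws=[yaw]
for yw in yaws:
    R=np.array([[np.cos(yw),-np.sin(yw),0],[np.sin(yw),np.cos(yw),0],[0,0,1]])
    O=mid+R@[.155,0,0];print("O",O)
    Q=(A-O)@R; print("fascia z err",(Q[:,2]-(.12+(Q[:,0]+.155)*.48)).mean())
    L=(P.reshape(-1,3)-O)@R
    Q=(P-O)@R
    for nm,y0 in(("L",.088),("R",-.088)):
        s=(np.abs(Q[...,1]-y0)<.07)&(Q[...,2]>.186)&(Q[...,0]<.07)&(Q[...,0]>-.025)
        k=Q[s];pf=np.polyfit(k[:,0],k[:,2],1);th=np.arctan(-pf[0]);
        print(nm,len(k),"angle",th,"res",np.std(k[:,2]-np.polyval(pf,k[:,0])),"check z at hinge",np.polyval(pf,.115), "press", O+R@[.115-.145*np.cos(th)-.013*np.sin(th),y0,.175+.145*np.sin(th)+.013*np.cos(th)], "home",O+R@[-.03,y0,.188])
    # dial: bar top pts
    s=(np.abs(Q[...,1]+.1)<.06)&(Q[...,0]<-.055)&(Q[...,0]>-.16)
    n_=np.array([-np.sin(np.radians(26)),0,np.cos(np.radians(26))]);h=(Q-[-.155,0,.12])@n_
    t=s&(h>.028);k=Q[t];print("bar top",len(k),k.mean(0),h[t].mean(),'world',(O+R@k.mean(0)))
    t=s&(h>.006);k=Q[t];print("dial",len(k),k.min(0),k.max(0))
    # skirt centre via mask bounding
    e=np.array([np.cos(np.radians(26)),0,np.sin(np.radians(26))])
    kk=(Q[t]-[-.155,0,.12]);s1=kk@e;y1=kk[:,1];print("s",s1.min(),s1.max(),"y",y1.min(),y1.max())
    v,u=np.nonzero(t&(h>.028));k=Q[v,u]-[-.155,0,.12];k2=np.c_[k@e,k[:,1]];c=k2.mean(0);print(c,np.linalg.svd(k2-c)[1:], (k2-c)@np.linalg.svd(k2-c)[2][0].T@np.ones(1) if 0 else '')
    a=np.linalg.svd(k2-c)[2][0];pr=(k2-c)@a;print("extent",pr.min(),pr.max(),h[t].max())
for nm,b in(("dish",[(410,450,225,270)]),("bottle",[(412,442,192,222)]),("rack",[(165,236,222,262)])):
    u0,u1,v0,v1=b[0];k=P[v0:v1,u0:u1].reshape(-1,3);k=k[k[:,2]>.03];print(nm,k.min(0),k.max(0),k.mean(0))
E
```

```text
[0.51730507 0.12919613 0.12      ] [ 0.53006357 -0.22663605  0.12      ] 0.35606084169071345
yaw 0.035840020974930824
[0.80467594 0.14218136 0.168     ]
[ 0.81791082 -0.21671759  0.168     ]
[0.80298165 0.14133245 0.175     ]
[ 0.81612976 -0.21521324  0.175     ]
fascia n [ 0.9999939  -0.00194476  0.00290217] tilt 89.83371784640127 yaw 3.1396478814238353 res 0.019873069194418915
O [ 0.67858478 -0.04316595  0.        ]
fascia z err 0.006409324480683385
L 3154 angle 0.20033167084761971 res 0.0018519038725327464 check z at hinge 0.18874703339825186 press [0.64576358 0.04371379 0.21659419] home [0.6454508  0.04370257 0.188     ]
R 3194 angle 0.34939497996705804 res 0.0017684010665355823 check z at hinge 0.18925222248926404 press [ 0.65606514 -0.13202994  0.2368523 ] home [ 0.65175729 -0.1321844   0.188     ]
bar top 222 [-0.10791798 -0.08449697  0.17960145] 0.032930032336326416 world [ 0.57376383 -0.13147561  0.17960145]
dial 619 [-0.13109534 -0.11452975  0.14434287] [-0.07186084 -0.05582412  0.1911686 ]
s 0.03724960143325146 0.09622914256530407 y -0.11452975199701913 -0.05582412004531522
[ 0.0684446  -0.08449697] (array([0.2574846 , 0.07047386]), array([[-0.70128684,  0.71287921],
       [-0.71287921, -0.70128684]])) 
extent -0.028965496023302728 0.030530588538163837 0.038820015790614545
dish [ 0.492458   -0.34597588  0.03005195] [0.57959994 0.01271253 1.23558067] [ 0.53604332 -0.29934809  0.05503563]
bottle [ 0.54627751 -0.32444355  0.03025776] [0.65415886 0.01271253 1.23558067] [ 0.62489516 -0.28808098  0.09160985]
rack [0.52024347 0.01271253 0.04386141] [0.59690711 0.30328314 1.23558067] [0.55850964 0.21889522 0.06708243]
```

Request:
play_rows(
  targets=[
    [0,0,0.104,0.02,0.025,0.03,0],
    [0,0,0.104,0.035,0.042,0.02,0],
    [0,0,0.104,0.035,0.042,0.01,0],
    [0,0,0.104,0.035,0.042,0.01,0],
    [0,0,0.104,0.035,0.042,0.01,0],
    [0,0,0.104,0.035,0.042,0.01,0],
    [0,0,0.104,0.035,0.042,0,0],
    [0,0,0.104,0.035,0.042,0,0],
    [0,0,0.104,0.035,0.042,0,0],
    [0,0,0.104,0.035,0.042,0,0],
    [0,0,0.104,0.035,0.042,0,0],
    [0,0,0.104,0.035,0.042,0,0],
  ],
  grip_force=20,
)

```text
t: 1.6
eef_pos: [0.6447, -0.1294, 0.2999]
ee_rot: [3.132, -0.001, -1.505]
force: [1.0, -0.6, -0.1]
width: 0.0004
```

Request:
play_rows(
  targets=[
    [0,0,-0.02,0.01,-0.003,-0.01,0],
    [0,0,0,0,0,-0.014,0],
    [0,0,0,0,0,-0.01,0],
    [0,0,0,0,0,-0.005,0],
    [0,0,0,0,0,-0.004,0],
  ],
)

```text
t: 2.22
eef_pos: [0.6544, -0.1312, 0.2524]
ee_rot: [3.128, -0.0, -1.524]
force: [-0.8, 0.4, 0.4]
width: 0.0003
```

Request:
play_rows(
  targets=[
    [0,0,0,0,0,-0.004,0],
    [0,0,0,0,0,-0.004,0],
    [0,0,0,0,0,-0.004,0],
    [0,0,0,0,0,-0.004,0],
  ],
)

```text
t: 2.72
eef_pos: [0.6543, -0.132, 0.2367]
ee_rot: [3.13, -0.0, -1.525]
force: [0.5, 0.3, -0.4]
width: 0.0003
```

Request:
play_rows(
  targets=[
    [0,0,0,0,0,-0.004,0],
    [0,0,0,0,0,-0.004,0],
  ],
)

```text
t: 2.98
eef_pos: [0.6537, -0.132, 0.2283]
ee_rot: [3.129, -0.0, -1.525]
force: [-3.7, 0.4, 1.8]
width: 0.0002
```

Request:
play_rows(
  targets=[
    [0,0,0,0,0,-0.004,0],
    [0,0,0,0,0,-0.004,0],
    [0,0,0,0,0,-0.004,0],
    [0,0,0,0,0,-0.004,0],
  ],
)

```text
t: 3.48
eef_pos: [0.6541, -0.1321, 0.2116]
ee_rot: [3.13, -0.001, -1.525]
force: [0.0, -1.2, 0.8]
width: 0.0005
```

Request:
play_rows(
  targets=[
    [0,0,0,0,0,-0.0015,0],
    [0,0,0,0,0,-0.0015,0],
  ],
)

```text
t: 3.72
eef_pos: [0.6542, -0.1321, 0.2081]
ee_rot: [3.13, -0.001, -1.525]
force: [-1.5, 0.1, 0.8]
width: 0.0008
```

Request:
play_rows(
  targets=[
    [0,0,0,0,0,-0.0015,0],
    [0,0,0,0,0,-0.0015,0],
  ],
)

```text
t: 3.98
eef_pos: [0.6542, -0.1321, 0.2051]
ee_rot: [3.13, -0.001, -1.525]
force: [-0.2, -0.2, 1.3]
width: 0.0003
```

Request:
play_rows(
  targets=[
    [0,0,0,0,0,-0.001,0],
    [0,0,0,0,0,-0.001,0],
  ],
)

```text
t: 4.22
eef_pos: [0.6542, -0.1321, 0.203]
ee_rot: [3.13, -0.001, -1.525]
force: [-1.3, -1.0, 2.3]
width: 0.0004
```

Request:
play_rows(
  targets=[
    [0,0,0,0,0,-0.001,0],
    [0,0,0,0,0,-0.001,0],
  ],
)

```text
t: 4.47
eef_pos: [0.6543, -0.1321, 0.2009]
ee_rot: [3.13, -0.001, -1.525]
force: [-0.2, -0.3, 1.4]
width: 0.0001
```

Request:
play_rows(
  targets=[
    [0,0,0,0,0,-0.001,0],
    [0,0,0,0,0,-0.001,0],
  ],
)

```text
t: 4.72
eef_pos: [0.6542, -0.1321, 0.1987]
ee_rot: [3.13, -0.001, -1.525]
force: [0.4, -0.5, 1.5]
width: 0.0005
```

```bash
python3 - <<'E'
from h import *
s=get_state();print(s['eef_pos'],s['force'])
for n in("scene","top"):
    p,d=grab_frame(n);cv2.imwrite(f"pics/{n}1.png",p);np.save(f"pics/{n}1.npy",d)
p=cv2.imread("pics/scene1.png");cv2.imwrite("pics/s1c.png",cv2.resize(p[130:350,130:390],None,fx=2.6,fy=2.6))
E
```

```text
[ 0.65422357 -0.13208422  0.19874096] [ 0.42523442 -0.53892135  1.51452811]
```

View pics/s1c.png

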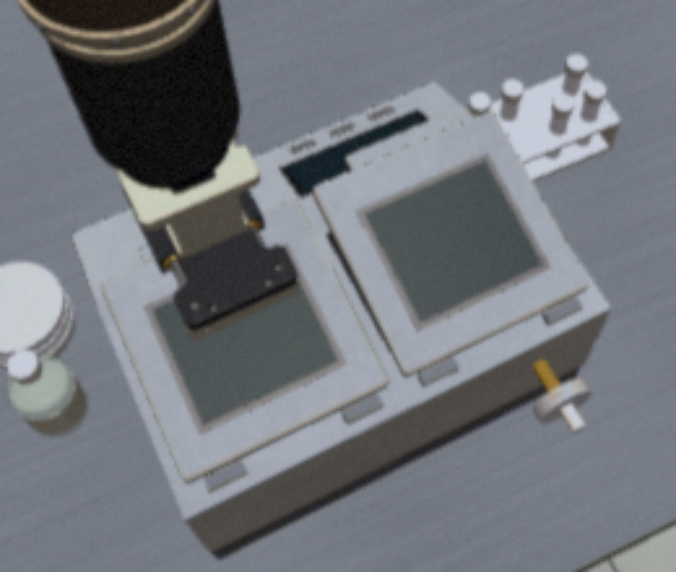

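```bash
cat >> h.py <<'E'
yw=.037;RR=np.array([[np.cos(yw),-np.sin(yw),0],[np.sin(yw),np.cos(yw),0],[0,0,1]]);O=np.array([.6786,-.0432,0])
def lid(n,d,y0,ylo=-.07,yhi=.07,xlo=-.03,xhi=.09):
    Q=(cloud(n,d)-O)@RR;s=(Q[...,1]-y0>ylo)&(Q[...,1]-y0<yhi)&(Q[...,2]>.175)&(Q[...,2]<.25)&(Q[...,0]<xhi)&(Q[...,0]>xlo)
    k=Q[s]
    for _ in range(3):
        pf=np.polyfit(k[:,0],k[:,2],1);r=k[:,2]-np.polyval(pf,k[:,0]);k=k[abs(r)<.004] if _ else k[abs(r)<.02]
    return len(k),"angle %.4f z@hinge %.4f z@press %.4f"%(np.arctan(-pf[0]),np.polyval(pf,.115),np.polyval(pf,-.03))
E
python3 - <<'E'
from h import *
for i in"01":
  for n in("scene","top"):
    d=np.load(f"pics/{n}{i}.npy")
    print(i,n,"R",lid(n,d,-.088,-.075,-.06),"L",lid(n,d,.088))
E
```

```text
0 scene R (564, 'angle 0.3554 z@hinge 0.1902 z@press 0.2441') L (3866, 'angle 0.2039 z@hinge 0.1905 z@press 0.2205')
0 top R (421, 'angle 0.3548 z@hinge 0.1880 z@press 0.2417') L (3833, 'angle 0.2032 z@hinge 0.1884 z@press 0.2183')
1 scene R (500, 'angle 0.1533 z@hinge 0.1891 z@press 0.2115') L (3877, 'angle 0.2033 z@hinge 0.1905 z@press 0.2204')Traceback (most recent call last):
  File "<stdin>", line 5, in <module>
  File "h.py", line 16, in lid
    pf=np.polyfit(k[:,0],k[:,2],1);r=k[:,2]-np.polyval(pf,k[:,0]);k=k[abs(r)<.004] if _ else k[abs(r)<.02]
    raise TypeError("expected non-empty vector for x")
TypeError: expected non-empty vector for x
```

```bash
python3 - <<'E'
from h import *
p=cv2.imread("pics/top1.png");cv2.imwrite("pics/t1c.png",cv2.resize(p[90:270,220:450],None,fx=3.2,fy=3.2))
Q=(cloud("scene",np.load("pics/scene1.npy"))-O)@RR
# crop px-> scene: x=130+a/2.6
for a,b in[(235,280),(235,300),(200,310),(215,315),(280,290),(200,270),(215,235),(190,320),(185,330),(270,340),(130,330),(300,270),(250,205)]:
    print(a,b,Q[130+int(b/2.6),130+int(a/2.6)].round(4))
E
```

```text
235 280 [ 0.0549 -0.0858  0.3218]
235 300 [ 0.0678 -0.0914  0.3205]
200 310 [ 0.0633 -0.1146  0.319 ]
215 315 [ 0.0714 -0.1072  0.3196]
280 290 [ 0.0707 -0.0626  0.3138]
200 270 [ 0.0373 -0.1038  0.3217]
215 235 [ 0.0248 -0.0862  0.3321]
190 320 [ 0.0684 -0.1217  0.3204]
185 330 [ 0.0591 -0.1263  0.2938]
270 340 [ 0.0509 -0.0732  0.202 ]
130 330 [-0.0011 -0.1612  0.2066]
300 270 [ 0.0107 -0.029   0.2066]
250 205 [-0.0048 -0.0519  0.2998]
```

View pics/t1c.png

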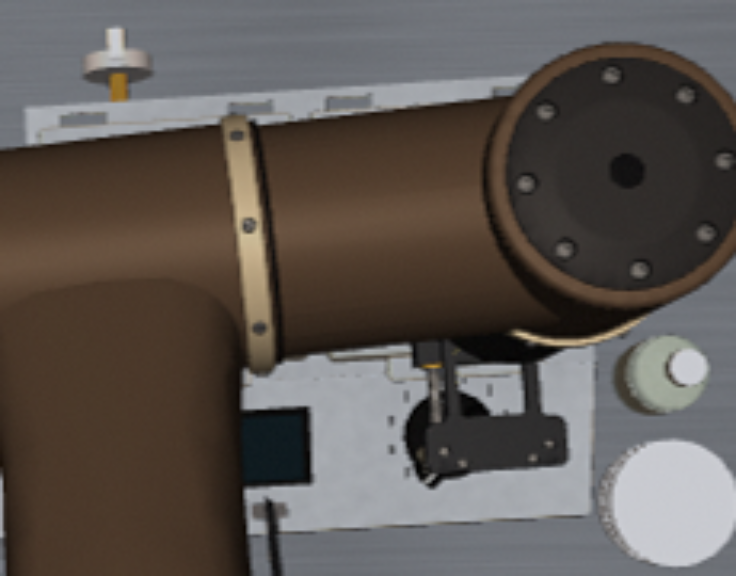

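Request:
play_rows(
  targets=[
    [0,0,0,0,0,-0.002,0],
    [0,0,0,0,0,-0.002,0],
    [0,0,0,0,0,-0.002,0],
  ],
)

```text
t: 5.2
eef_pos: [0.6542, -0.1321, 0.1924]
ee_rot: [3.13, -0.001, -1.525]
force: [-0.6, 0.4, 1.3]
width: 0.0005
```

```bash
python3 - <<'E'
from h import *
s=get_state();print(s['eef_pos'],s['force'],s['moment'])
p,d=grab_frame("scene");cv2.imwrite("pics/s2.png",p);print(lid("scene",d,-.088,-.075,-.06))
E
```

```text
[ 0.65421996 -0.13207689  0.19237437] [-0.59891776  0.39277415  1.33108475] [ 0.06751591  0.3236883  -0.05525049]
(488, 'angle 0.1138 z@hinge 0.1890 z@press 0.2055')
```

Request:
play_rows(
  targets=[
    [0,0,0,0,0,-0.002,0],
    [0,0,0,0,0,-0.002,0],
    [0,0,0,0,0,-0.002,0],
    [0,0,0,0,0,-0.0015,0],
  ],
)

```text
t: 5.75
eef_pos: [0.654, -0.132, 0.1839]
ee_rot: [3.129, -0.0, -1.525]
force: [-1.6, -0.5, 0.1]
width: 0.0005
```

Request:
play_rows(
  targets=[
    [0,0,0,0,0,-0.001,0],
    [0,0,0,0,0,-0.001,0],
  ],
)

```text
t: 6.0
eef_pos: [0.6538, -0.1321, 0.1824]
ee_rot: [3.129, -0.001, -1.525]
force: [-2.6, 1.6, 7.5]
width: 0.0008
```

Request:
play_rows(
  targets=[
    [0,0,0,0,0,-0.001,0],
  ],
)

```text
t: 6.12
eef_pos: [0.6539, -0.1321, 0.1823]
ee_rot: [3.13, -0.001, -1.525]
force: [-4.5, 0.6, 7.9]
width: 0.0004
```

```bash
python3 - <<'E'
from h import *
s=get_state();print(s['eef_pos'],s['force'],s['moment'])
p,d=grab_frame("scene");cv2.imwrite("pics/s3.png",p);print(lid("scene",d,-.088,-.075,-.06))
cv2.imwrite("pics/s3c.png",cv2.resize(p[180:320,150:290],None,fx=4,fy=4))
E
```

```text
[ 0.65385553 -0.13212432  0.18228136] [-4.52662861  0.61887273  7.87576993] [ 0.60327077  1.51269254 -0.00595773]
(462, 'angle 0.0470 z@hinge 0.1889 z@press 0.1958')
```

View pics/s3c.png

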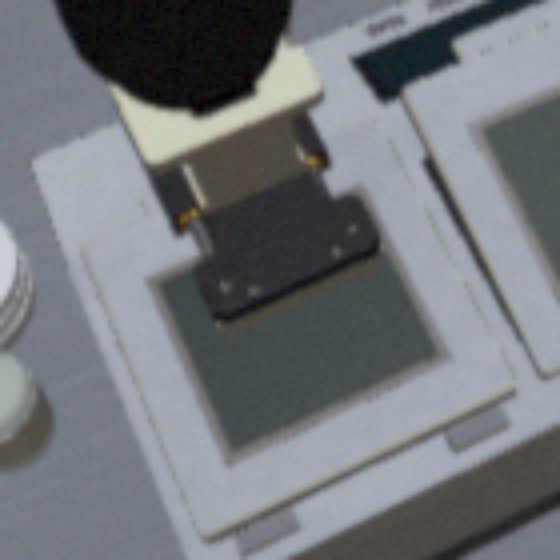

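Request:
play_rows(
  targets=[
    [0,0,0,0,0,-0.002,0],
  ],
)

```text
t: 6.3
eef_pos: [0.6538, -0.1322, 0.1819]
ee_rot: [3.131, -0.001, -1.524]
force: [-5.8, 2.4, 13.0]
width: -0.0
```

Request:
play_rows(
  targets=[
    [0,0,0,0,0,-0.002,0],
  ],
)

```text
t: 6.42
eef_pos: [0.6538, -0.1322, 0.1819]
ee_rot: [3.132, -0.002, -1.524]
force: [-5.6, 2.4, 12.6]
width: 0.0004
```

Request:
play_rows(
  targets=[
    [0,0,0,0,0,-0.0025,0],
  ],
)

```text
t: 6.55
eef_pos: [0.6538, -0.1322, 0.1817]
ee_rot: [3.133, -0.002, -1.523]
force: [-7.4, 3.8, 16.2]
width: 0.0005
```

Request:
play_rows(
  targets=[
    [0,0,0,0,0,-0.0025,0],
  ],
)

```text
t: 6.68
eef_pos: [0.6539, -0.1322, 0.1817]
ee_rot: [3.135, -0.003, -1.522]
force: [-7.0, 3.6, 15.5]
width: 0.0006
```

```bash
python3 - <<'E'
from h import *
s=get_state();print(s['eef_pos'],s['force'],s['moment'],s['q'],s['joint_efforts'])
p,d=grab_frame("scene");cv2.imwrite("pics/s4.png",p);print(lid("scene",d,-.088,-.075,-.06),lid("scene",d,.088))
p2,d2=grab_frame("top");np.save("pics/top4.npy",d2);np.save("pics/scene4.npy",d);cv2.imwrite("pics/top4.png",p2)
Q=(cloud("scene",d)-O)@RR
np.set_printoptions(linewidth=220,suppress=True)
# cross-section near rel y=-.088 and lower points
s=(abs(Q[...,1]+.088)<.045)&(Q[...,0]>-.16)&(Q[...,0]<.1)&(Q[...,2]>.12)&(Q[...,2]<.34)
k=Q[s];k=k[np.argsort(k[:,0])]
for a in np.arange(-.16,.1,.01):
    m=k[(k[:,0]>=a)&(k[:,0]<a+.01)]
    if len(m):print("x %.3f"%a,len(m),"z",np.percentile(m[:,2],[0,10,50,90,100]).round(3))
E
```

```text
[ 0.6538603  -0.13215511  0.18169009] [-6.97490263  3.56033368 15.49426409] [ 1.16636248  2.75178567 -0.06704096] [ 0.09384992  0.36917623 -0.04709888  0.0029228  -1.16148358 -0.04658227] [-1.14000432e+00 -4.86670196e+01  2.59560978e+01  5.95850006e+00
  2.55587317e+00  2.60059041e-02]
(463, 'angle 0.0419 z@hinge 0.1891 z@press 0.1951') (3876, 'angle 0.2038 z@hinge 0.1905 z@press 0.2205')
x -0.160 2 z [0.121 0.121 0.121 0.121 0.121]
x -0.150 9 z [0.122 0.122 0.123 0.125 0.127]
x -0.140 10 z [0.127 0.127 0.129 0.132 0.132]
x -0.130 9 z [0.133 0.133 0.134 0.135 0.137]
x -0.120 11 z [0.134 0.136 0.139 0.141 0.141]
x -0.110 11 z [0.142 0.143 0.144 0.146 0.146]
x -0.100 8 z [0.147 0.147 0.148 0.15  0.15 ]
x -0.090 11 z [0.151 0.151 0.153 0.155 0.157]
x -0.070 5 z [0.188 0.188 0.189 0.191 0.191]
x -0.060 19 z [0.187 0.187 0.189 0.28  0.286]
x -0.050 14 z [0.194 0.195 0.197 0.283 0.287]
x -0.040 23 z [0.193 0.194 0.196 0.282 0.287]
x -0.030 44 z [0.192 0.194 0.195 0.25  0.284]
x -0.020 72 z [0.193 0.194 0.196 0.285 0.287]
x -0.010 85 z [0.193 0.194 0.285 0.286 0.304]
x 0.000 131 z [0.191 0.195 0.284 0.294 0.319]
x 0.010 73 z [0.192 0.194 0.278 0.313 0.333]
x 0.020 418 z [0.192 0.28  0.313 0.335 0.34 ]
x 0.030 340 z [0.19  0.192 0.195 0.304 0.308]
x 0.040 445 z [0.189 0.192 0.195 0.304 0.307]
x 0.050 476 z [0.189 0.192 0.302 0.305 0.307]
x 0.060 650 z [0.188 0.191 0.271 0.304 0.306]
x 0.070 340 z [0.189 0.19  0.192 0.302 0.306]
x 0.080 234 z [0.188 0.189 0.191 0.193 0.194]
x 0.090 248 z [0.186 0.188 0.19  0.192 0.194]
```

View pics/s4.png

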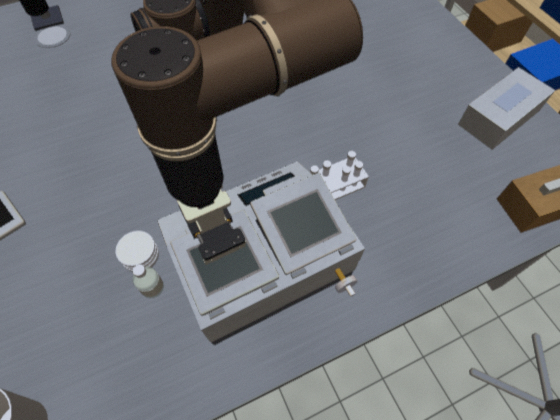

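Request:
play_rows(
  targets=[
    [0,0,0,0,0,-0.003,0],
  ],
)

```text
t: 6.9
eef_pos: [0.6539, -0.1322, 0.1814]
ee_rot: [3.136, -0.004, -1.522]
force: [-7.5, 2.7, 14.0]
width: 0.0007
```

Request:
play_rows(
  targets=[
    [0,0,0,0,0,-0.0033,0],
  ],
)

```text
t: 7.02
eef_pos: [0.6537, -0.1321, 0.1801]
ee_rot: [3.138, -0.004, -1.521]
force: [-3.9, 1.8, 8.5]
width: 0.0009
```

Request:
play_rows(
  targets=[
    [0,0,0,0,0,-0.0015,0],
  ],
)

```text
t: 7.15
eef_pos: [0.6536, -0.1321, 0.1793]
ee_rot: [3.138, -0.004, -1.521]
force: [-1.1, 0.3, 2.7]
width: 0.0006
```

Request:
play_rows(
  targets=[
    [0,0,0,0,0,-0.0015,0],
  ],
)

```text
t: 7.28
eef_pos: [0.6535, -0.1321, 0.1782]
ee_rot: [3.139, -0.004, -1.521]
force: [-2.8, 0.7, 4.2]
width: 0.0004
```

```bash
python3 - <<'E'
from h import *
s=get_state();print(s['eef_pos'],s['force'],s['moment'])
p,d=grab_frame("scene");print(lid("scene",d,-.088,-.075,-.06))
E
```

```text
[ 0.65353544 -0.13211871  0.17821257] [-2.77389295  0.66999617  4.20668383] [ 0.24203599  1.21226492 -0.04877451]
(462, 'angle 0.0174 z@hinge 0.1889 z@press 0.1915')
```

Request:
play_rows(
  targets=[
    [0,0,0,0,0,-0.0015,0],
    [0,0,0,0,0,-0.0015,0],
  ],
)

```text
t: 7.58
eef_pos: [0.6537, -0.1322, 0.175]
ee_rot: [3.139, -0.004, -1.521]
force: [-5.0, 2.4, 13.4]
width: 0.0003
```

Request:
play_rows(
  targets=[
    [0,0,0,0,0,-0.0015,0],
  ],
)

```text
t: 7.7
eef_pos: [0.6537, -0.1322, 0.1749]
ee_rot: [3.139, -0.005, -1.52]
force: [-7.8, 4.3, 17.7]
width: 0.0003
```

```bash
python3 - <<'E'
from h import *
s=get_state();print(s['eef_pos'],s['force'],s['moment'])
p,d=grab_frame("scene");print(lid("scene",d,-.088,-.075,-.06))
E
```

```text
[ 0.65374871 -0.13215889  0.17487432] [-7.75300673  4.32639076 17.66017329] [ 1.45792248e+00  3.04647820e+00 -1.13886615e-03]
(446, 'angle -0.0026 z@hinge 0.1889 z@press 0.1885')
```

Request:
play_rows(
  targets=[
    [0,0,0,0,0,-0.0025,0],
    [0,0,0,0,0,-0.0025,0],
  ],
)

```text
t: 8.0
eef_pos: [0.6538, -0.1322, 0.1749]
ee_rot: [-3.142, -0.006, -1.519]
force: [-8.7, 4.1, 18.5]
width: 0.0005
```

Request:
play_rows(
  targets=[
    [0,0,0,0,0,0.01,0],
    [0,0,0,0,0,0.03,0],
    [0,0,0,0,0,0.05,0],
  ],
)

```text
t: 8.38
eef_pos: [0.6522, -0.1317, 0.2619]
ee_rot: [3.134, -0.005, -1.519]
force: [0.3, -0.1, 0.7]
width: 0.0004
```

```bash
python3 - <<'E'
from h import *
s=get_state();print(s['eef_pos'],s['force'],s['moment'])
p,d=grab_frame("scene");print(lid("scene",d,-.088),lid("scene",d,.088));np.save("pics/s5.npy",d)
cv2.imwrite("pics/s5c.png",cv2.resize(p[130:330,130:350],None,fx=3.4,fy=3))
E
```

```text
[ 0.65220326 -0.13165919  0.26192359] [ 0.31940654 -0.08870996  0.73970237] [ 0.01326992 -0.08880392 -0.02778051]
(3719, 'angle -0.0031 z@hinge 0.1896 z@press 0.1892') (3865, 'angle 0.2032 z@hinge 0.1906 z@press 0.2204')
```

View pics/s5c.png

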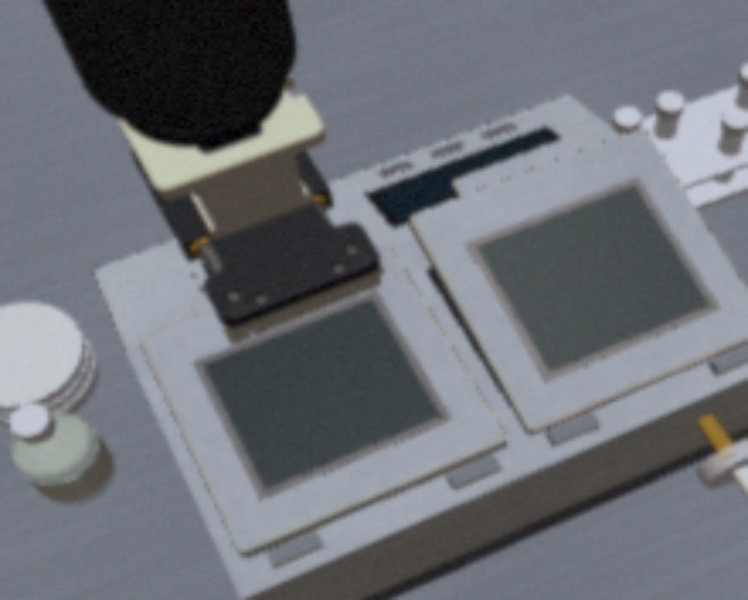

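Request:
play_rows(
  targets=[
    [0,0,0,-0.001,0.044,0,0],
    [0,0,0,-0.001,0.044,0,0],
    [0,0,0,-0.001,0.044,0,0],
    [0,0,0,-0.001,0.043,0,0],
    [0,0,0,0,0,-0.015,0],
    [0,0,0,0,0,-0.015,0],
    [0,0,0,0,0,-0.01,0],
    [0,0,0,0,0,-0.004,0],
  ],
)

```text
t: 9.43
eef_pos: [0.6538, 0.0457, 0.2249]
ee_rot: [-3.133, -0.007, -1.523]
force: [0.6, -1.4, -0.2]
width: 0.0002
```

```bash
python3 - <<'E'
from h import *
s=get_state();print(s['eef_pos'],s['force'],s['moment'])
p,d=grab_frame("top");np.save("pics/t6.npy",d);cv2.imwrite("pics/t6.png",p)
E
```

```text
[0.6537987  0.04567487 0.2248907 ] [ 0.64220474 -1.38631316 -0.2193912 ] [-0.00709495  0.13965401  0.02262219]
```

View pics/t6.png

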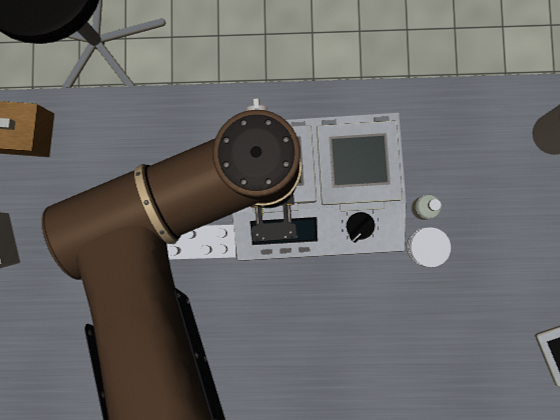

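Request:
play_rows(
  targets=[
    [0,0,0,-0.006,-0.001,0,0],
    [0,0,0,0,0,-0.004,0],
    [0,0,0,0,0,-0.004,0],
    [0,0,0,0,0,-0.003,0],
    [0,0,0,0,0,-0.003,0],
  ],
)

```text
t: 10.1
eef_pos: [0.648, 0.0436, 0.2112]
ee_rot: [-3.131, -0.007, -1.524]
force: [0.4, -1.0, 0.2]
width: 0.0004
```

Request:
play_rows(
  targets=[
    [0,0,0,0,0,-0.003,0],
    [0,0,0,0,0,-0.003,0],
    [0,0,0,0,0,-0.003,0],
  ],
)

```text
t: 10.48
eef_pos: [0.6481, 0.0437, 0.2018]
ee_rot: [-3.13, -0.007, -1.524]
force: [-0.5, -0.7, 1.7]
width: 0.0002
```

Request:
play_rows(
  targets=[
    [0,0,0,0,0,-0.003,0],
    [0,0,0,0,0,-0.003,0],
    [0,0,0,0,0,-0.003,0],
  ],
)

```text
t: 10.85
eef_pos: [0.648, 0.0437, 0.1924]
ee_rot: [-3.13, -0.007, -1.524]
force: [-0.5, 0.3, 1.4]
width: 0.0008
```

```bash
python3 - <<'E'
from h import *
s=get_state();print(s['eef_pos'],s['force'],s['moment'])
p,d=grab_frame("scene");print(lid("scene",d,-.088),lid("scene",d,.088))
E
```

```text
[0.64803396 0.04367526 0.19235487] [-0.46826133  0.25154814  1.40898405] [ 0.04741931  0.40900783 -0.01697535]
(3974, 'angle -0.0047 z@hinge 0.1897 z@press 0.1890') (2720, 'angle 0.1075 z@hinge 0.1900 z@press 0.2057')
```

Request:
play_rows(
  targets=[
    [0,0,0,0,0,-0.003,0],
    [0,0,0,0,0,-0.003,0],
    [0,0,0,0,0,-0.002,0],
    [0,0,0,0,0,-0.0015,0],
  ],
)

```text
t: 11.4
eef_pos: [0.6477, 0.0436, 0.1823]
ee_rot: [-3.131, -0.007, -1.524]
force: [-5.4, 2.4, 10.0]
width: 0.0001
```

Request:
play_rows(
  targets=[
    [0,0,0,0,0,-0.002,0],
    [0,0,0,0,0,-0.0025,0],
  ],
)

```text
t: 11.65
eef_pos: [0.6477, 0.0436, 0.1816]
ee_rot: [-3.129, -0.007, -1.523]
force: [-8.3, 1.3, 15.8]
width: 0.0004
```

Request:
play_rows(
  targets=[
    [0,0,0,0,0,-0.003,0],
  ],
)

```text
t: 11.78
eef_pos: [0.6475, 0.0436, 0.1805]
ee_rot: [-3.128, -0.007, -1.522]
force: [-5.7, -0.0, 10.5]
width: 0.0002
```

Request:
play_rows(
  targets=[
    [0,0,0,0,0,-0.002,0],
  ],
)

```text
t: 11.9
eef_pos: [0.6474, 0.0436, 0.1796]
ee_rot: [-3.127, -0.007, -1.522]
force: [-3.5, 0.9, 5.8]
width: 0.0004
```

Request:
play_rows(
  targets=[
    [0,0,0,0,0,-0.0015,0],
    [0,0,0,0,0,-0.0015,0],
  ],
)

```text
t: 12.15
eef_pos: [0.6472, 0.0436, 0.1779]
ee_rot: [-3.126, -0.007, -1.521]
force: [-2.3, 0.8, 3.5]
width: 0.0004
```

Request:
play_rows(
  targets=[
    [0,0,0,0,0,-0.0015,0],
    [0,0,0,0,0,-0.0015,0],
  ],
)

```text
t: 12.4
eef_pos: [0.6474, 0.0436, 0.175]
ee_rot: [-3.126, -0.007, -1.521]
force: [-5.0, 1.3, 12.2]
width: 0.0002
```

Request:
play_rows(
  targets=[
    [0,0,0,0,0,-0.0025,0],
    [0,0,0,0,0,-0.0025,0],
  ],
)

```text
t: 12.65
eef_pos: [0.6474, 0.0436, 0.1748]
ee_rot: [-3.123, -0.008, -1.52]
force: [-10.8, 1.3, 19.6]
width: 0.0006
```

```bash
python3 - <<'E'
from h import *
s=get_state();print(s['eef_pos'],s['force'],s['moment'])
p,d=grab_frame("scene");print(lid("scene",d,-.088),lid("scene",d,.088))
E
```

```text
[0.64744715 0.04359091 0.17482388] [-10.8323499    1.29158104  19.57833981] [ 0.86499857  3.94525719 -0.03537207]
(3974, 'angle -0.0052 z@hinge 0.1898 z@press 0.1890') (2501, 'angle -0.0048 z@hinge 0.1899 z@press 0.1892')
```

```bash
cat >> h.py <<'E'
from scipy.spatial.transform import Rotation as Ro
a=np.radians(26);e_=np.array([np.cos(a),0,np.sin(a)]);n_=np.array([-np.sin(a),0,np.cos(a)]);yy=np.array([0,1.,0])
def fas(s,y,h): return O+RR@(np.array([-.155,0,.12])+s*e_+y*yy+h*n_)
def target(turn,h,s=.0675,y=-.085):
    b=-(e_+yy)/2**.5
    b=Ro.from_rotvec(-turn*n_).apply(b); z=-n_
    M=RR@np.c_[np.cross(b,z),b,z]
    return fas(s,y,h),Ro.from_matrix(M)
def delta(turn,h,**k):
    st=get_state();p,R=target(turn,h,**k);c=Ro.from_euler('xyz',st['ee_rot'])
    print("t",st['t'],"shift",(p-st['eef_pos']).round(4),"rv",(R*c.inv()).as_rotvec().round(3),"tgt",p.round(4),"F",st['force'].round(1),"w",round(st['width'],4))
E
python3 -c "
from h import *
delta(0,.09); print(target(0,.09)[1].as_euler('xyz'))"
```

```text
t 12.7 shift [-0.0994 -0.1767  0.0556] rv [-0.159 -0.417  0.757] tgt [ 0.5481 -0.1331  0.2305] F [-9.7  1.  19.2] w 0.0006
[-2.80948722 -0.31516696 -0.8016479 ]
```

Request:
play_rows(
  targets=[
    [0,0,0,0,0,0.01,0],
    [0,0,0,0,0,0.03,0],
    [0,0,0,0,0,0.05,0.2],
  ],
)

```text
t: 13.08
eef_pos: [0.6456, 0.0434, 0.2625]
ee_rot: [-3.13, -0.009, -1.52]
force: [1.1, 0.3, 0.8]
width: 0.0058
```

```bash
python3 -c "
from h import *
delta(0,.09)"
```

```text
t 13.075 shift [-0.0976 -0.1765 -0.032 ] rv [-0.155 -0.423  0.759] tgt [ 0.5481 -0.1331  0.2305] F [1.1 0.3 0.8] w 0.0058
```

Request:
play_rows(
  targets=[
    [-0.026,-0.07,0.126,-0.016,-0.029,0,0.45],
    [-0.026,-0.07,0.126,-0.016,-0.029,0,0.45],
    [-0.026,-0.07,0.126,-0.016,-0.029,0,0.45],
    [-0.026,-0.07,0.126,-0.016,-0.029,0,0.45],
    [-0.026,-0.07,0.126,-0.016,-0.029,0,0.45],
    [-0.026,-0.07,0.126,-0.016,-0.029,0,0.45],
    [0,0,0,0,0,0,0.45],
  ],
)

```text
t: 13.95
eef_pos: [0.5511, -0.1338, 0.2676]
ee_rot: [-2.796, -0.333, -0.78]
force: [0.3, 0.4, 0.7]
width: 0.0394
```

```bash
python3 - <<'E'
from h import *
delta(0,.09)
for n in("scene","top"):
    p,d=grab_frame(n);cv2.imwrite(f"pics/{n}7.png",p);np.save(f"pics/{n}7.npy",d)
    if n=="scene":print(lid(n,d,.088))
    w=p[90:300,60:340] if n=="scene" else p[90:290,230:480]
    cv2.imwrite(f"pics/{n}7c.png",cv2.resize(w,None,fx=2.8,fy=2.8))
E
```

```text
t 13.95 shift [-0.0031  0.0007 -0.0371] rv [ 0.004  0.021 -0.026] tgt [ 0.5481 -0.1331  0.2305] F [0.3 0.4 0.7] w 0.0394
(3434, 'angle -0.0033 z@hinge 0.1898 z@press 0.1893')
```

View pics/scene7c.png

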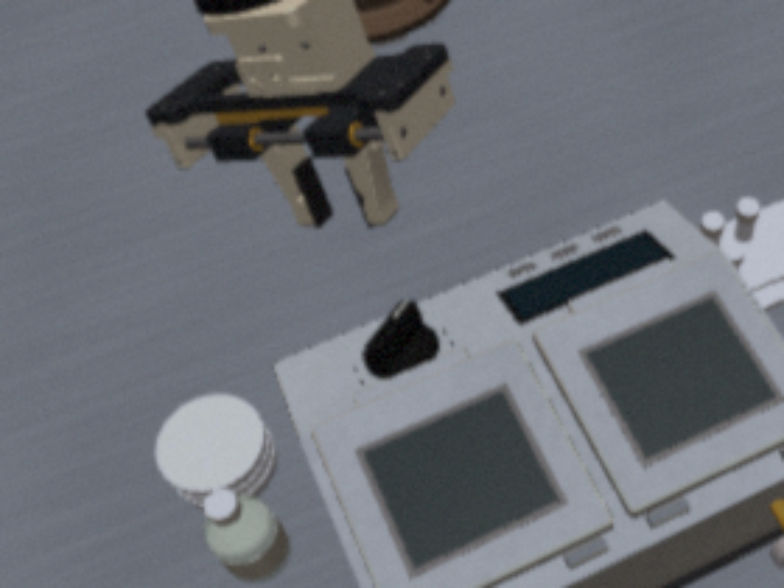

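View pics/top7c.png

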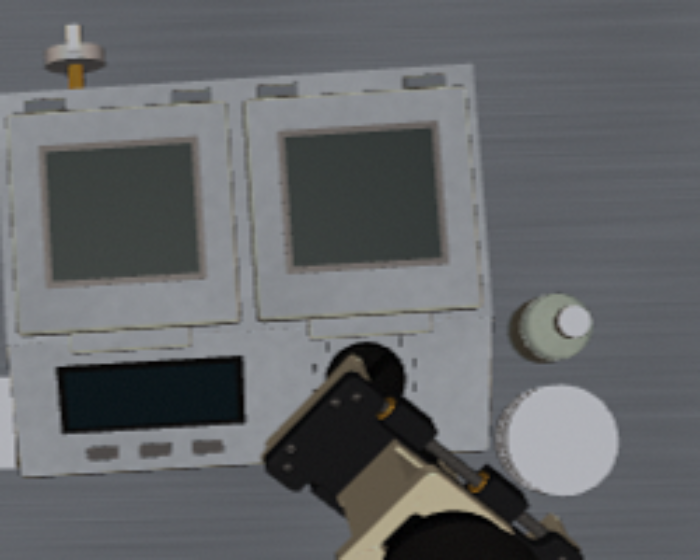

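```bash
python3 - <<'E'
from h import *
st=get_state();R=Ro.from_euler('xyz',st['ee_rot'])
C=cloud("scene",np.load("pics/scene7.npy"));T=R.inv().apply((C-st['eef_pos']).reshape(-1,3)).reshape(C.shape)
for u,v in[(168,160),(170,166),(171,168),(172,169),(190,155),(193,163),(195,166),(195,168),(196,160),(200,163)]:print(u,v,T[v,u].round(4))
s=(abs(T[...,0])<.025)&(abs(T[...,1])<.07)&(T[...,2]>-.06)&(T[...,2]<.04)
k=T[s]
for lo,hi in((-.07,0),(0,.07)):
    m=k[(k[:,1]>lo)&(k[:,1]<hi)];print(len(m),m.min(0),m.max(0),np.percentile(m,98,axis=0))
k=k[k[:,2]>-.03]; 
for z in np.arange(-.03,.04,.005):
    m=k[(k[:,2]>=z)&(k[:,2]<z+.005)]
    if len(m):print("z%.3f"%z,len(m),m[:,0].min().round(4),m[:,0].max().round(4),np.sort(m[:,1]).round(3)[::6])
E
```

```text
168 160 [ 0.011   0.0229 -0.0398]
170 166 [ 0.0115  0.0238 -0.0266]
171 168 [ 0.0092  0.0254 -0.0207]
172 169 [ 0.0101  0.0233 -0.0189]
190 155 [ 0.0116 -0.0319 -0.05  ]
193 163 [ 0.0122 -0.0322 -0.033 ]
195 166 [ 0.0123 -0.0342 -0.0264]
195 168 [ 0.0115 -0.0318 -0.0215]
196 160 [ 0.0024 -0.0337 -0.0336]
200 163 [-0.004  -0.0351 -0.023 ]
285 [-0.01084712 -0.04016644 -0.05994178] [ 0.01451061 -0.01752779 -0.01448635] [ 0.01346678 -0.01910231 -0.0166605 ]
305 [-0.00944027  0.01851923 -0.05996798] [ 0.01425021  0.03950007 -0.01298883] [ 0.01331119  0.03741195 -0.01434926]
z-0.030 66 -0.0095 0.0142 [-0.036 -0.034 -0.034 -0.032 -0.025 -0.02   0.021  0.021  0.022  0.026
  0.031]
z-0.025 61 -0.0108 0.0138 [-0.036 -0.035 -0.034 -0.033 -0.029 -0.024  0.021  0.021  0.024  0.03
  0.034]
z-0.020 50 -0.008 0.0137 [-0.035 -0.034 -0.032 -0.025  0.019  0.021  0.022  0.025  0.035]
z-0.015 11 -0.0063 0.0116 [-0.022  0.022]
```

```bash
python3 -c "
from h import *
delta(0,.035);delta(0,.0)"
```

```text
t 14.05 shift [ 0.0191  0.0004 -0.0869] rv [ 0.003  0.02  -0.024] tgt [ 0.5721 -0.1322  0.181 ] F [ 0.2 -0.4  0.7] w 0.0397
t 14.05 shift [ 0.0345  0.0009 -0.1184] rv [ 0.003  0.02  -0.024] tgt [ 0.5875 -0.1316  0.1496] F [ 0.2 -0.4  0.7] w 0.0397
```

Request:
play_rows(
  targets=[
    [0.001,0.01,-0.012,0.006,0,-0.03,0.45],
    [0.001,0.01,-0.012,0.006,0,-0.03,0.45],
    [0,0,0,0.006,0,-0.023,0.45],
    [0,0,0,0,0,0,0.45],
  ],
)

```text
t: 14.55
eef_pos: [0.5758, -0.1296, 0.1839]
ee_rot: [-2.81, -0.315, -0.803]
force: [0.2, -0.9, 0.8]
width: 0.0394
```

```bash
python3 - <<'E'
from h import *
delta(0,.035);delta(0,0)
st=get_state();R=Ro.from_euler('xyz',st['ee_rot'])
p,d=grab_frame("scene");cv2.imwrite("pics/s8.png",p)
cv2.imwrite("pics/s8c.png",cv2.resize(p[140:270,140:290],None,fx=4.5,fy=4.5))
C=cloud("scene",d);T=R.inv().apply((C-st['eef_pos']).reshape(-1,3)).reshape(C.shape)
s=(abs(T[...,0])<.025)&(abs(T[...,1])<.045)&(T[...,2]>-.04)&(T[...,2]<.03);k=T[s]
for z in np.arange(-.04,.03,.005):
    m=k[(k[:,2]>=z)&(k[:,2]<z+.005)]
    if len(m):print("z%.3f"%z,len(m),m[:,0].min().round(4),m[:,0].max().round(4),np.sort(m[:,1]).round(3)[::6])
E
```

```text
t 14.55 shift [-0.0036 -0.0026 -0.0028] rv [-0.    -0.001  0.001] tgt [ 0.5721 -0.1322  0.181 ] F [ 0.2 -0.9  0.8] w 0.0394
t 14.55 shift [ 0.0117 -0.002  -0.0343] rv [-0.    -0.001  0.001] tgt [ 0.5875 -0.1316  0.1496] F [ 0.2 -0.9  0.8] w 0.0394
z-0.040 49 -0.007 0.0147 [-0.039 -0.038 -0.037 -0.029  0.017  0.018  0.02   0.027  0.036]
z-0.035 50 -0.0097 0.0147 [-0.037 -0.036 -0.033 -0.024  0.018  0.019  0.02   0.025  0.032]
z-0.030 51 -0.0079 0.0146 [-0.038 -0.037 -0.036 -0.033 -0.027  0.018  0.019  0.022  0.03 ]
z-0.025 53 -0.0076 0.015 [-0.038 -0.037 -0.036 -0.032 -0.025  0.019  0.019  0.022  0.029]
z-0.020 43 -0.0086 0.0132 [-0.038 -0.036 -0.031 -0.022  0.019  0.02   0.026  0.033]
z-0.015 9 -0.0046 0.0123 [-0.023  0.02 ]
z-0.000 81 -0.0201 0.0248 [-0.005 -0.004 -0.002 -0.002 -0.     0.     0.002  0.003  0.004  0.005
  0.006  0.008  0.008  0.01 ]
z0.005 28 -0.0166 0.0237 [-0.005 -0.004 -0.004 -0.004 -0.002]
z0.010 22 -0.0245 0.02 [-0.005 -0.004 -0.004 -0.003]
z0.015 37 -0.0248 0.025 [-0.006 -0.005 -0.004 -0.003 -0.003 -0.002 -0.002]
z0.020 92 -0.0237 0.0249 [-0.045 -0.042 -0.039 -0.035 -0.027 -0.021 -0.016 -0.014 -0.011 -0.01
 -0.006 -0.004 -0.004 -0.003 -0.002  0.021]
z0.025 112 -0.0209 0.025 [-0.045 -0.027 -0.024 -0.023 -0.022 -0.02  -0.019 -0.018 -0.016 -0.014
 -0.013 -0.012 -0.01  -0.008 -0.007 -0.005 -0.004 -0.003  0.023]
```

View pics/s8c.png

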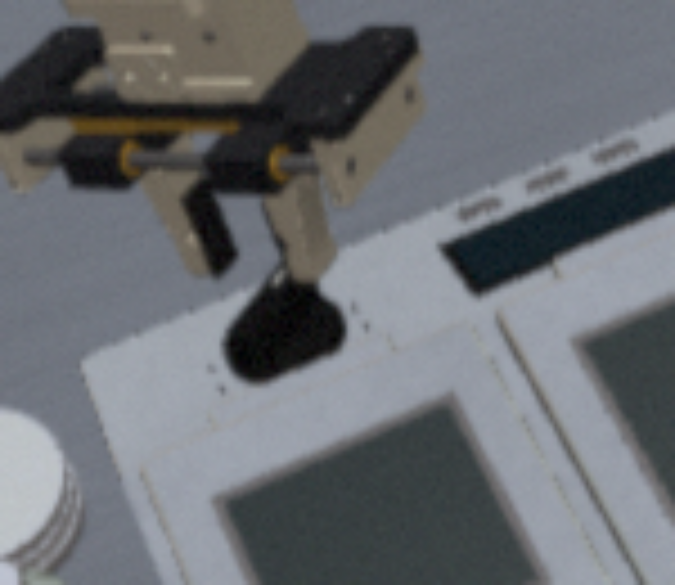

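Request:
play_rows(
  targets=[
    [0,0,0,0.003,-0.0005,-0.01,0.45],
    [0,0,0,0.0042,-0.0005,-0.01,0.45],
    [0,0,0,0.0042,0,-0.008,0.45],
  ],
)

```text
t: 14.98
eef_pos: [0.5904, -0.1298, 0.159]
ee_rot: [-2.804, -0.319, -0.804]
force: [0.7, -0.3, -0.0]
width: 0.0392
```

```bash
python3 - <<'E'
from h import *
delta(0,.0)
E
```

```text
t 14.975 shift [-0.0029 -0.0018 -0.0094] rv [-0.     0.006  0.   ] tgt [ 0.5875 -0.1316  0.1496] F [ 0.7 -0.3 -0. ] w 0.0392
```

Request:
play_rows(
  targets=[
    [0,0,0,-0.0015,-0.001,-0.0055,0.45],
    [0,0,0,0,0,0,0.3],
    [0,0,0,0,0,0,0.1],
    [0,0,0,0,0,0,0],
    [0,0,0,0,0,0,0],
  ],
  grip_force=15,
)

```text
t: 15.6
eef_pos: [0.587, -0.1327, 0.1519]
ee_rot: [-2.808, -0.317, -0.804]
force: [4.6, 1.2, -5.3]
width: 0.0158
```

```bash
python3 - <<'E'
from h import *
delta(0,.0);print(get_state()['moment'])
p,d=grab_frame("scene");cv2.imwrite("pics/s9c.png",cv2.resize(p[140:270,140:290],None,fx=4.5,fy=4.5))
E
```

```text
t 15.6 shift [ 0.0005  0.0011 -0.0023] rv [0.001 0.002 0.002] tgt [ 0.5875 -0.1316  0.1496] F [ 4.6  1.2 -5.3] w 0.0158
[0.39661744 0.78289843 0.23137807]
```

View pics/s9c.png

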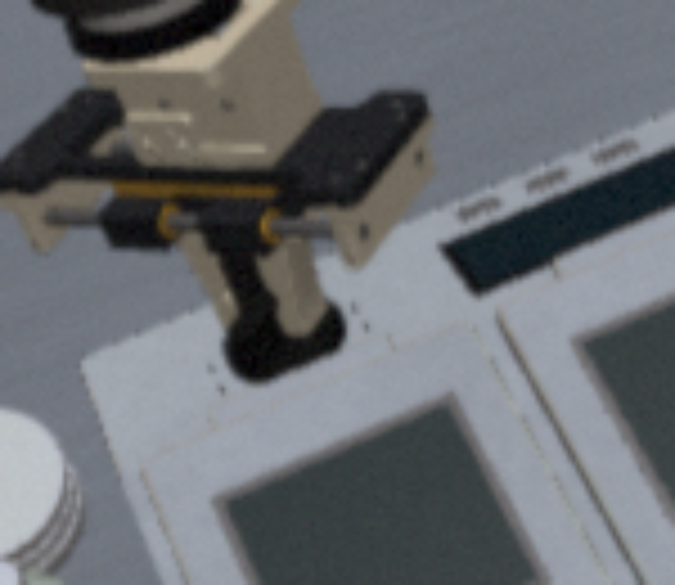

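Request:
play_rows(
  targets=[
    [0.07,0.003,-0.144,0,0,0,0],
    [0.07,0.003,-0.144,0,0,0,0],
    [0.07,0.003,-0.144,0,0,0,0],
    [0.07,0.003,-0.144,0,0,0,0],
  ],
  grip_force=25,
)

```text
t: 16.15
eef_pos: [0.5865, -0.133, 0.1516]
ee_rot: [-2.693, -0.057, -1.423]
force: [1.7, -1.5, -2.8]
width: 0.0156
```

```bash
python3 - <<'E'
from h import *
delta(0.64,.0);delta(1.571,0);print(get_state()['moment'])
E
```

```text
t 16.15 shift [ 0.001   0.0013 -0.002 ] rv [-0.006 -0.002  0.02 ] tgt [ 0.5875 -0.1316  0.1496] F [ 1.7 -1.5 -2.8] w 0.0156
t 16.15 shift [ 0.001   0.0013 -0.002 ] rv [ 0.401  0.011 -0.817] tgt [ 0.5875 -0.1316  0.1496] F [ 1.7 -1.5 -2.8] w 0.0156
[-0.66881098  1.43548843 -0.1008219 ]
```

Request:
play_rows(
  targets=[
    [0.067,0.002,-0.136,0,0,0,0],
    [0.067,0.002,-0.136,0,0,0,0],
    [0.067,0.002,-0.136,0,0,0,0],
    [0.067,0.002,-0.136,0,0,0,0],
    [0.067,0.002,-0.136,0,0,0,0],
  ],
)

```text
t: 16.77
eef_pos: [0.5859, -0.1328, 0.1513]
ee_rot: [-2.776, 0.272, -2.142]
force: [1.9, -0.0, -2.7]
width: 0.016
```

```bash
python3 - <<'E'
from h import *
delta(1.571,0);print(get_state()['moment'])
E
```

```text
t 16.775 shift [ 0.0016  0.0011 -0.0017] rv [ 0.054  0.001 -0.115] tgt [ 0.5875 -0.1316  0.1496] F [ 1.9 -0.  -2.7] w 0.016
[-0.40667376  1.45484848 -0.15115369]
```

Request:
play_rows(
  targets=[
    [0.054,0.001,-0.115,0,0,0,0],
    [0,0,0,0,0,0,0],
    [0,0,0,0,0,0,0],
    [0,0,0,0,0,0,0],
  ],
)

```text
t: 17.27
eef_pos: [0.5857, -0.1327, 0.1512]
ee_rot: [-2.81, 0.315, -2.266]
force: [2.4, -1.5, -3.4]
width: 0.0161
```

```bash
python3 - <<'E'
from h import *
delta(1.571,0);print(get_state()['moment'])
E
```

```text
t 17.275 shift [ 0.0017  0.0011 -0.0016] rv [ 0. -0. -0.] tgt [ 0.5875 -0.1316  0.1496] F [ 2.4 -1.5 -3.4] w 0.0161
[-0.65749695  1.29507999 -0.28502987]
```

Open, then back out along the fascia normal.

Request:
play_rows(
  targets=[
    [0,0,0,0,0,0,0.15],
    [0,0,0,0,0,0,0.3],
    [0,0,0,0,0,0,0.45],
    [0,0,0,0,0,0,0.45],
    [0,0,0,-0.004,0,0.009,0.45],
    [0,0,0,-0.009,0,0.018,0.45],
    [0,0,0,-0.013,0,0.027,0.45],
    [0,0,0,-0.02,0,0.04,0.45],
    [0,0,0,-0.02,0,0.04,0.45],
    [0,0,0,-0.04,0,0.03,0.45],
    [0,0,0,-0.03,0,0.01,0.45],
    [0,0,0,0,0,0,0.45],
  ],
)

```text
t: 18.77
eef_pos: [0.4435, -0.1328, 0.3364]
ee_rot: [-2.805, 0.319, -2.262]
force: [-0.4, 1.0, -0.0]
width: 0.0395
```

```bash
python3 - <<'E'
from h import *
st=get_state();print(st['t'],st['eef_pos'],st['force'])
p,d=grab_frame("scene");print(lid("scene",d,-.088),lid("scene",d,.088))
P,D=grab_frame("top");cv2.imwrite("pics/t10.png",P)
cv2.imwrite("pics/t10c.png",cv2.resize(P[100:270,155:455],None,fx=2.6,fy=2.6,interpolation=cv2.INTER_CUBIC));cv2.imwrite("pics/s10.png",cv2.resize(p[110:330,90:370],None,fx=2.6,fy=2.6))
for n,dd in(("top",D),("scene",d)):
    Q=(cloud(n,dd)-O)@RR-[-.155,0,.12];h=Q@n_;k2=np.stack([Q@e_-.0675,Q[...,1]+.085],-1)
    k=k2[(h>.028)&(h<.04)&(np.hypot(k2[...,0],k2[...,1])<.036)]
    if len(k)>10:
        v=np.linalg.svd(k-k.mean(0))[2][0];print(n,len(k),"bar dir (s,y)",v,"clock deg",np.degrees(np.arctan2(v[1],v[0])))
E
```

```text
18.775 [ 0.44353703 -0.13277447  0.33644948] [-0.38763134  1.03745172 -0.0267282 ]
(3967, 'angle -0.0044 z@hinge 0.1897 z@press 0.1891') (3429, 'angle -0.0048 z@hinge 0.1899 z@press 0.1892')
top 218 bar dir (s,y) [-0.71590483 -0.69819787] clock deg -135.71740269420843
scene 150 bar dir (s,y) [0.69805658 0.7160426 ] clock deg 45.728709546628
```

View pics/t10c.png

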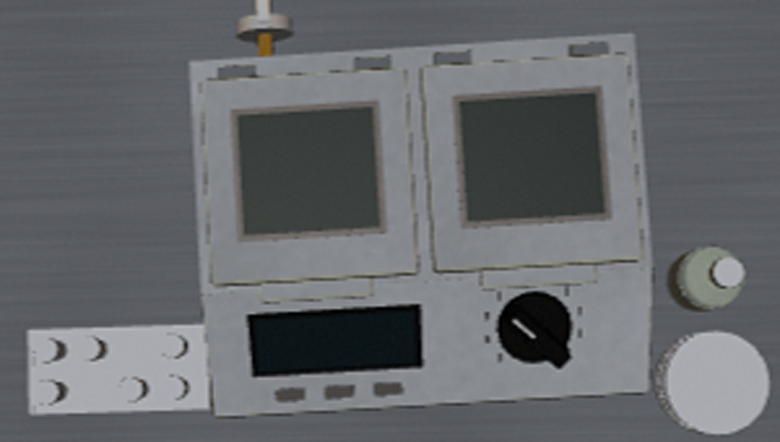

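View pics/s10.png

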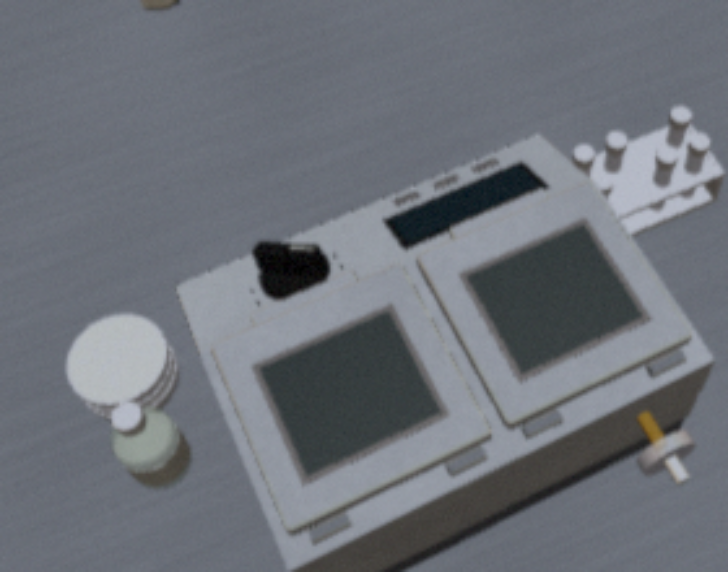

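The top view shows the pointer at half past ten (crop pixel 523,328). Both lids are flat, and the dishes, bottle and rack haven't moved. The arm is clear, so I'm handing in.

```bash
python3 -c "
from station import *
print(job_done())"
```

```text
the job is handed in; nothing more can be done
None
```

Both lids are shut and confirmed, the purge dial is three clicks clockwise from its bottom stop, and the arm is clear. I handed the job in at about 19 s of the 58 s allowed; `job_done` gave no verdict.

- **Lids:** I pressed the right lid first, then the left. Each catch gave way at about 16 N downward. Against the stops I read about 18.5 N vertical (21 N total) on the right lid and 19.6 N vertical (22 N total) on the left. Depth fits afterwards gave −0.004 and −0.005 rad, which is home within measurement error.
- **Dial:** I gripped the bar, turned it 1.57 rad and let go. The pointer now stands at half past ten. The bar lies within 1° of the third click in both cameras.
- **Bystanders:** The dishes, bottle and rack look unmoved in the before and after pictures. I compared them by eye and did not measure them again.
- **A disagreement:** The fingertips really sit about 13 mm behind the reported tool point, not 11 mm ahead of it. I noticed when the lid contact came lower than expected and confirmed it in the depth picture. I then corrected for it on the left lid and the dial.
- **Side force:** While I pressed straight down, there was also a sideways reading of up to 11 N.

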